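Tip the last chuck jaw into its outlined place

TASK

One soft jaw of a set of three still stands on end on the steel lay-down plate. Without picking it up, slide it upright along the plate with the fingertips until its foot has crossed the near line of the empty outlined place, then push it over by its upper end so that it lands flat, toothed face up like the other two, wholly inside the outline. Do not let it fall anywhere else, leave the two lying jaws and everything else around undisturbed, and withdraw.

Things in the scene. Friction and masses are not known exactly. Their poses are not given: they have to be found in the camera images.
- jaw: The standing aluminium soft jaw, a solid block 36 mm (x) x 45 mm (y) x 84 mm tall (z), about 0.36 kg. Origin: centre of its foot; z up. Its toothed face (dark ribs 1 mm proud in two columns, two screw holes between) looks to its own -x, away from the empty place. It starts square to the place within 0.12 rad, within 6 mm of the place's centre line, its smooth +x face 25 to 70 mm short of the near line.
- jaw_top (a point): Centre of the jaw's upper end, 84 mm along the jaw's z from its origin. Pushed on the toothed face 10 mm or less above the plate the jaw slides upright; pushed above 45 mm it tips about its leading foot edge, without slipping, and falls once tilted past about 23 degrees.
- place: The empty place: a white painted rectangle on the plate, 128 mm (x) x 74 mm (y) inside its 4 mm wide line, with no step. Origin: centre of the rectangle, on the top surface of the plate (6 mm above the bench). x points along its length, away from the standing jaw: the way the jaw must travel and fall. The near line's inner edge is at x = -64 mm.
- plate: The fixed dark steel plate, 6 mm thick, from x = -220 to 110 mm and 285 mm wide in y. Three like outlined places lie side by side, centred at x = 0, y = -84, 0 and 84 mm; two have jaws lying in them, any one is empty. Origin on the bench under the centre of the middle place; its x is parallel to the place's x. Friction coefficient of the jaw on it 0.48 to 0.72.
- mate_a: One of the two jaws that already lie in their places: 84 mm (x) x 45 mm (y) x 36 mm high, toothed face up. Origin: centre of its underside. Leave alone.
- mate_b: The other lying jaw, the same. Leave alone.
- screw_a: Dark cap screw standing on its head on the plate, beyond the far ends of the places and between two of them: 22 mm across, 54 mm high. Origin: centre of its underside. Leave alone.
- screw_b: A second such screw beyond the far ends of the places. Leave alone.
- chuck_key: T-shaped steel chuck key lying on the bench at the right, 130 mm long, 120 mm across its handle, 16 mm high. Leave alone.
- oil_bottle: White plastic oil bottle, 56 mm across, 150 mm high, standing on the bench at the left. Origin: centre of its underside. Leave alone.
- brush: Hand brush lying on the bench at the right. Leave alone.
- small_carton: Small cardboard carton, 60 x 45 x 80 mm, standing on the bench at the left. Origin: centre of its underside. Leave alone.

How it is judged (in metres and radians):
On the way, in this order (a step that is already met when the one before it is completed fails the run):
1. the jaw, still upright, has slid until its foot is over the near line of the empty place (x of jaw in the frame of place above -0.084 m and angle between jaw's own z axis and vertical below 0.15 rad and y of jaw in the frame of place between -0.0155 and 0.0155 m), for 0.2 s.
2. the jaw has fallen flat, toothed face up, inside the outline (angle between jaw's own x axis and vertical above 3.04 rad and x of jaw in the frame of place above -0.066 m and x of jaw_top in the frame of place below 0.066 m and y of jaw in the frame of place between -0.0155 and 0.0155 m and y of jaw_top in the frame of place between -0.0155 and 0.0155 m), for 0.2 s.
At the end, for the whole second after the job is handed in: The jaw lies flat (within 0.1 rad) on its smooth face, toothed face up, its foot end towards where it stood, at rest, wholly inside the outline (it may overlap the line by about 2 mm), and no other loose thing has moved by 12 mm or more (all of step 2 and height (world z) of jaw between 0.018 and 0.03 m and linear speed of jaw below 0.01 m/s and distance of each of mate_a, mate_b, screw_a, screw_b, chuck_key, oil_bottle, brush, small_carton from where it was at the start of the episode below 0.012 m); the robot touches nothing.
It fails at once if the jaw is lifted off the plate (height (world z) of jaw above 0.038 m or (angle between jaw's own z axis and vertical below 0.1 rad and height (world z) of jaw above 0.013 m)).
It fails at once if the jaw falls or lies anywhere but inside the outline (angle between jaw's own z axis and vertical above 1.45 rad and not (x of jaw in the frame of place above -0.066 m and x of jaw_top in the frame of place below 0.066 m and y of jaw in the frame of place between -0.0155 and 0.0155 m and y of jaw_top in the frame of place between -0.0155 and 0.0155 m)).
It fails at once if a lying jaw or another bystander is disturbed (moved 12 mm or more, or a standing one tipped) (distance of any of mate_a, mate_b, screw_a, screw_b, chuck_key, oil_bottle, brush, small_carton from where it was at the start of the episode above 0.012 m or angle between any of mate_a, mate_b, screw_a, screw_b, oil_bottle, small_carton's own z axis and vertical above 0.4 rad).
It also fails if it takes over 45 s, if anything falls off the work surface, if the arm or the gripper's body presses on something with over 40 N, if the wrist force passes 120 N, or if a joint passes its speed limit or range.

ROBOT

A 7-joint arm with a two-finger parallel gripper is mounted at the origin on the work surface. World frame = base frame: x ahead of the robot, y to its left, z up, the work surface at z = 0. Lengths are in mm, angles in degrees, forces in N, time in s.
With the tool pointing down it reaches from about 425 to 1025 mm from the base axis. Payload 9.4 kg.
Tool frame: the origin (TCP) lies midway between the tips of the shut fingers; the grasp point (between the pads) lies 19 mm behind it (robot.tcp_to_grasp is the distance from the TCP to the grasp point, in mm); x points along the fingers, y is the direction in which the jaws open and shut, and the axes are right-handed (so a half turn about x gives the same grasp; the last joint's range is limited). The gripper opens to 93 mm and grips with 3 to 60 N. Pads are 15 mm wide; open, the fingers measure 128 mm over their backs; the gripper's body (75 mm by 188 mm) begins 65 mm behind the grasp point.
Start: joints at [-75.671, 34.337, -0.143, 91.639, 0.103, 54.024, -4.572], TCP at [232.74, 686.627, 218.618] pointing down, gripper open.
Joint ranges: [-147.43, 147.43], [-19.82, 112.94], [-74.19, 73.91], [6.32, 146.72], [-59.91, 239.91], [6.04, 106.73], [-150.56, 150.56]. Speed limits (degrees/s): [127.2, 127.2, 172.46, 172.46, 180, 180, 180].

INTERFACE

Orientations are given as [roll, pitch, yaw] about the fixed x, y, z axes, in that order (R = Rz(yaw) Ry(pitch) Rx(roll)).
In Python, from station import monitor, vision, robot gives the robot as it stands. The module is installed in compiled form; this text tells all that it offers.
- The arm moves only by the shell command python3 -m crank 'ROWS' [OPENING]. ROWS is JSON, one flat list of numbers, 6 for each row, row after row: the shift along the tool's x, y, z in units of 1000 mm (1.0 is 1000 mm), then the turn, a rotation vector about the tool's x, y, z in units of 90 degrees (1.0 is 90 degrees). In form: [tx, ty, tz, wx, wy, wz, tx, ty, tz, wx, wy, wz, ...]. A call has 1 to 10 rows; each row is the pose to reach, as a shift and turn from the pose commanded when the call began, along the tool's axes at that moment; what a row does not reach only later rows make up. A row lasts 1/10 s, in which the tool goes at most 50 mm and 8.59 degrees, less where a joint would pass 70% of its speed; a pose out of reach is approached as far as the arm can. A call with a number of a shift or a turn outside -1 to 1 is refused whole. A call with a gripper value outside its range is refused whole. OPENING is the closure, from -1 (fully open) to 1 (shut), set as the call begins (- or left out, the last holds). The fingers move at their own pace and stop on an object; the grip force is fixed at half the most. Time passes only in rows, so rows that repeat a pose let the fingers close. It gives the time, the measured TCP pose, the force and the opening at its end, in the units of the state.
- monitor.sense(): the state, without advancing time (a new reading comes with each control period).
- vision.read_camera(name): name is "scene" or "top" or "wrist"; returns a dict with "img" (420x560x3 uint8, red, green, blue), "range_z" (420x560 float32, mm along the optical axis (not along the pixel's ray), 0 where there is no reading), "camera_matrix" (3x3 intrinsics, pixels), "T" (4x4, takes a point from camera to world coordinates). Camera axes: x right, y up, looking along -z (the intrinsics and any distortion apply to the point x, -y, -z); pixel columns grow to the right and rows downward; lengths in mm; the calibration is good to about 2 mm. The wrist camera is an equidistant fisheye: a pixel r from the principal point sees the ray r / f radians off the axis. A picture is of the moment at which its call begins.
- robot.finish_job(): hands the job in, once; it reports no verdict.
The state is a dict: "t": time; "joint_positions": joint angles; "qd": joint speeds; "effort": joint torques, N m; "position": TCP position; "tcp_rot": TCP orientation; "contact_force": force on the tool from outside, world axes, zero at the start; "ft_torque": the same for the moment, N m; "grip_width": finger opening in mm.
Only numpy, scipy, OpenCV 4.12 (cv2) and the standard library are available. Lean on these libraries where they do the work, as an engineer would, in place of code of your own. Each camera call takes 0.05 s, during which the arm holds its last target. There are 200 camera calls.

## Working session

There is one attempt and no reset: what is moved stays moved. The work goes in short steps, Python scripts to look and compute and a shell command to move; the robot and the scene stay as the last step left them, time stands still between calls to the robot, and variables do not carry over. Pictures are saved under pics/ and viewed, about 8 in all and at most 12, crops included, and the job is handed in when it is done.

```bash
mkdir -p pics
cat > h.py <<'E'
import numpy as np, cv2
from station import monitor, vision, robot
def grab(n,save=None):
    c=vision.read_camera(n)
    if save: cv2.imwrite('pics/'+save,c['img'][:,:,::-1])
    np.savez('last_'+n+'.npz',**c); return c
def ray(c,uv):
    uv=np.atleast_2d(uv).astype(float);K=c['camera_matrix']
    d=np.c_[(uv[:,0]-K[0,2])/K[0,0],-(uv[:,1]-K[1,2])/K[1,1],-np.ones(len(uv))]
    return c['T'][:3,3], d@c['T'][:3,:3].T
def onplane(c,uv,z):
    o,d=ray(c,uv); return o+d*((z-o[2])/d[:,2])[:,None]
def cloud(c):
    v,u=np.mgrid[:420,:560]; o,d=ray(c,np.c_[u.ravel(),v.ravel()])
    return (o+d*c['range_z'].reshape(-1,1)).reshape(420,560,3)
E
python3 - <<'E'
from h import *
np.set_printoptions(suppress=True,precision=3)
s=monitor.sense();print(s)
for n in('top','scene'):
    c=grab(n,n+'0.png');print(n,c['camera_matrix'],c['T'])
E
```

```text
{'t': 0.0, 'joint_positions': array([-75.671,  34.385,  -0.146,  91.679,   0.105,  54.024,  -4.575]), 'qd': array([ 0.037, -0.048,  0.038, -0.021, -0.047,  0.11 ,  0.136]), 'effort': array([ -0.001, -76.509,   1.497, -25.232,  -0.052,   0.017,   0.   ]), 'position': array([232.602, 686.17 , 217.77 ]), 'tcp_rot': array([ -83.872,   89.912, -102.594]), 'contact_force': array([ 0.108, -0.339, -0.217]), 'ft_torque': array([-0.025, -0.049,  0.005]), 'grip_width': 93.19649961297354}
top [[470.197   0.    277.585]
 [  0.    470.197 211.204]
 [  0.      0.      1.   ]] [[   0.       0.983   -0.181  318.681]
 [  -1.       0.      -0.001   10.134]
 [  -0.001    0.181    0.983 1351.891]
 [   0.       0.       0.       1.   ]]
scene [[430.443   0.    281.958]
 [  0.    430.443 205.224]
 [  0.      0.      1.   ]] [[  -0.764   -0.361    0.534 1066.375]
 [   0.645   -0.406    0.648  663.344]
 [  -0.017    0.839    0.543  625.344]
 [   0.       0.       0.       1.   ]]
```

View pics/top0.png

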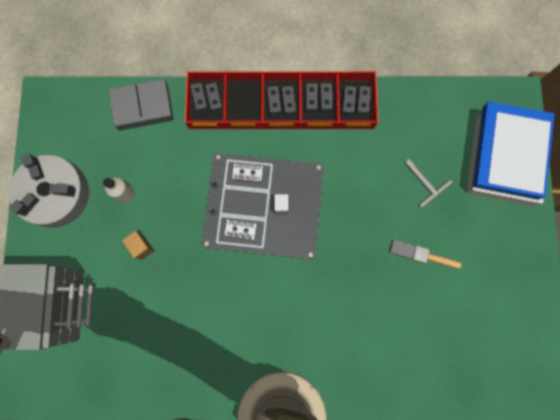

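View pics/scene0.png

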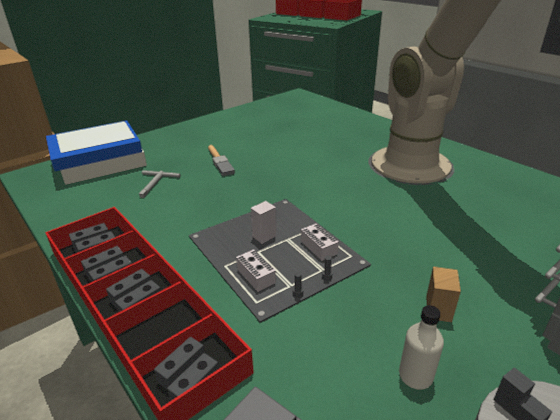

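The top view shows the standing jaw at (281,203). The empty middle place is at (245,204), the mates are at (247,172) and (240,230), and the screws at (213,185) and (212,211). The jaw has to travel left in the image, which is about world +y. The scene view agrees.

Run:
```python
from h import *
np.set_printoptions(suppress=True,precision=2)
for n in('top','scene'):
    c=dict(np.load(f'last_{n}.npz'));P=cloud(c);im=c['img'].astype(int)
    X,Y,Z=P[...,0],P[...,1],P[...,2]
    v,u=np.mgrid[:420,:560]
    roi=(X>150)&(X<650)&(Y>-150)&(Y<300)
    jt=roi&(Z>75)&(Z<110)&(np.hypot(X-P[203,281,0] if n=='top' else X-450,0)<400)
    k,l,st,ce=cv2.connectedComponentsWithStats(jt.astype(np.uint8))
    for i in range(1,k):
        if st[i,4]>30:
            q=P[l==i]; print(n,'blob',st[i],q.mean(0),'zmed',np.median(q[:,2]),np.percentile(q,[2,98],axis=0).ravel())
    w=roi&(im.min(2)>130)&(Z<16)&(Z>-8)
    k,l,st,ce=cv2.connectedComponentsWithStats(w.astype(np.uint8),connectivity=8)
    i=1+np.argmax(st[1:,4]); vv,uu=np.where(l==i)
    q=onplane(c,np.c_[uu,vv],6)[:,:2]
    print(n,'line',st[i],'z',np.median(Z[l==i]),'rect',cv2.minAreaRect(q.astype(np.float32)))
    pl=roi&(im.max(2)<100)&(np.ptp(im,axis=2)<14)&(abs(Z-6)<8)
    k,l,st,ce=cv2.connectedComponentsWithStats(pl.astype(np.uint8)); i=1+np.argmax(st[1:,4]); vv,uu=np.where(l==i)
    print(n,'plate',st[i],np.median(Z[l==i]),cv2.minAreaRect(onplane(c,np.c_[uu,vv],6)[:,:2].astype(np.float32)))
```

```text
top blob [275 195  14  17 224] [573.74   1.27  88.74] zmed 89.13598362129426 [553.45 -15.02  77.93 596.51  18.01  94.82]
top line [216 183  55  66 937] z 5.829662269599567 rect ((559.9978637695312, 111.25990295410156), (140.6476593017578, 190.6240234375), 83.99080657958984)
top plate [ 270  183   51   44 1119] 5.43932169704658 ((592.0957641601562, -37.66241455078125), (145.1541748046875, 126.9512710571289), 83.50466918945312)
scene blob [250 201  25  19 293] [581.87   5.57  86.  ] zmed 88.38246106383701 [557.38 -15.95  75.57 600.99  19.14  91.22]
scene line [257 234  67  54 462] z 5.442453630109242 rect ((577.518310546875, 108.68290710449219), (143.84945678710938, 119.56143951416016), 80.22356414794922)
scene plate [ 213  201  103   52 2127] 5.2776075497720285 ((547.2993774414062, -33.009605407714844), (146.5359649658203, 221.51844787597656), 83.90889739990234)
```

```bash
cat >> h.py <<'E'
from scipy.spatial.transform import Rotation as R
def pose(s=None):
    s=s or monitor.sense(); return R.from_euler('xyz',s['tcp_rot'],degrees=True),np.array(s['position'])
def target(p_ang,tilt,sgn=1):
    a,t=np.radians([p_ang,tilt]);p=np.array([np.cos(a),np.sin(a),0]);z=np.array([0,0,1])
    x=np.sin(t)*p-np.cos(t)*z; tz=sgn*(np.cos(t)*p+np.sin(t)*z)
    return R.from_matrix(np.c_[x,np.cross(tz,x),tz])
def row(Rt,Pt,cur=None):
    Rc,Pc=cur or pose()
    return np.r_[Rc.inv().apply(np.array(Pt)-Pc)/1000,(Rc.inv()*Rt).as_rotvec(degrees=True)/90]
E
python3 - <<'E'
from h import *
np.set_printoptions(suppress=True,precision=3)
Rc,Pc=pose();print(Rc.as_matrix())
w=grab('wrist','w0.png');T=w['T'];print('cam in tool pos',Rc.inv().apply(T[:3,3]-Pc));print(Rc.inv().as_matrix()@T[:3,:3]);print(w['camera_matrix'])
for s in(1,-1):
    print(s,row(target(84,0,s),[575,-40,240]),row(target(84,18,s),[575,-40,240]))
E
```

```text
[[-0.     0.321  0.947]
 [-0.001  0.947 -0.321]
 [-1.    -0.001  0.   ]]
cam in tool pos [-166.725   -0.375  -82.709]
[[ 0.001  0.294 -0.956]
 [ 1.     0.     0.001]
 [ 0.001 -0.956 -0.294]]
[[325.192   0.    276.955]
 [  0.    325.192 212.325]
 [  0.      0.      1.   ]]
1 [-0.021 -0.578  0.557 -1.141 -0.001  0.001] [-0.021 -0.578  0.557 -1.131 -0.144  0.18 ]
-1 [-0.021 -0.578  0.557  0.859  0.001  0.001] [-0.021 -0.578  0.557  0.851  0.169  0.135]
```

```bash
python3 -m crank '[-0.022,-0.485,0.52,0.86,0,0,-0.022,-0.485,0.52,0.86,0,0,-0.022,-0.485,0.52,0.86,0,0,-0.022,-0.485,0.52,0.86,0,0,-0.022,-0.485,0.52,0.86,0,0,-0.022,-0.485,0.52,0.86,0,0,-0.022,-0.485,0.52,0.86,0,0,-0.022,-0.485,0.52,0.86,0,0,-0.022,-0.485,0.52,0.86,0,0,-0.022,-0.485,0.52,0.86,0,0]' 0.75
python3 - <<'E'
from h import *
np.set_printoptions(suppress=True,precision=3)
print(row(target(84,0,-1),[570,60,240]))
E
```

```text
t: 1.15
position: [470.0, 244.8, 234.2]
tcp_rot: [68.5, 90.0, -27.9]
contact_force: [0.6, -0.0, -0.2]
grip_width: 17.9
[-0.006  0.12   0.172 -0.004  0.    -0.   ]
```

```bash
python3 -m crank '[-0.006,0.12,0.172,0,0,0,-0.006,0.12,0.172,0,0,0,-0.006,0.12,0.172,0,0,0,-0.006,0.12,0.172,0,0,0,-0.006,0.12,0.172,0,0,0,-0.006,0.12,0.172,0,0,0,-0.006,0.12,0.172,0,0,0]'
python3 - <<'E'
from h import *
c=grab('wrist','w1.png')
E
```

```text
t: 1.85
position: [569.8, 63.8, 239.7]
tcp_rot: [-110.4, 89.9, 153.5]
contact_force: [0.6, 1.1, -0.1]
grip_width: 11.3
```

View pics/w1.png

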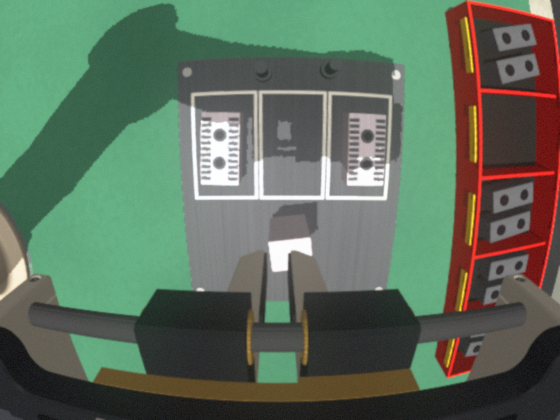

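The wrist view shows the empty middle place at columns 261–325, rows 92–198. The jaw's top is at about (290,253), with its smooth face at (292,228). Next I'll fit the lines and the jaw.

```bash
cat >> h.py <<'E'
def fray(c,uv):
    uv=np.atleast_2d(uv).astype(float);K=c['camera_matrix']
    a=(uv[:,0]-K[0,2])/K[0,0];b=(uv[:,1]-K[1,2])/K[1,1];th=np.hypot(a,b);s=np.tan(th)/np.maximum(th,1e-9)
    return c['T'][:3,3], np.c_[a*s,-b*s,-np.ones(len(uv))]@c['T'][:3,:3].T
def fplane(c,uv,z):
    o,d=fray(c,uv); return o+d*((z-o[2])/d[:,2])[:,None]
def fcloud(c):
    v,u=np.mgrid[:420,:560]; o,d=fray(c,np.c_[u.ravel(),v.ravel()])
    return (o+d*c['range_z'].reshape(-1,1)).reshape(420,560,3)
E
python3 - <<'E'
from h import *
np.set_printoptions(suppress=True,precision=2)
c=dict(np.load('last_wrist.npz'));P=fcloud(c);im=c['img'].astype(int);Z=P[...,2]
m=np.zeros((420,560),bool);m[85:206,186:398]=1
# white lines: local top-hat
g=im.min(2).astype(np.uint8);th=cv2.morphologyEx(g,cv2.MORPH_TOPHAT,np.ones((9,9)))
m&=(th>45)&(Z<14)&(Z>-5)
k,l,st,_=cv2.connectedComponentsWithStats(m.astype(np.uint8),connectivity=8);i=1+np.argmax(st[1:,4])
print(st[i],'z',np.median(Z[l==i]))
v,u=np.where(l==i);q=fplane(c,np.c_[u,v],6)[:,:2]
ctr,sz,ang=cv2.minAreaRect(q.astype(np.float32));print('rect',ctr,sz,ang,'expect 136x~242-250')
a=np.radians(84);
for it in range(3):
    ex=np.array([np.cos(a),np.sin(a)]);ey=np.array([-ex[1],ex[0]])
    d=q-np.array(ctr);x=d@ex;y=d@ey
    res=[]
    for val,o,sgn in((x,y,1),(x,y,-1)):
        s=abs(val-sgn*66)<5; s&=abs(o)<122
        f=np.polyfit(o[s],val[s],1);res.append((f,s.sum()))
    a-= -np.mean([-r[0][0] for r in res]) if 0 else 0
    sl=np.mean([r[0][0] for r in res]);print('ang',np.degrees(a),[ (r[0],r[1]) for r in res]);a-=np.arctan(sl)
h,e=np.histogram(y,bins=np.arange(-130,131,2));print([(int(b),int(n)) for b,n in zip(e,h) if n>25])
for t in(-123,-42,42,123):
    s=(abs(y-t)<5)&(abs(x)<60);print('y line',t,np.median(y[s]) if s.any() else None,s.sum())
# jaw top
jt=(Z>75)&(Z<105);jt[:215]=0;jt[275:]=0;jt[:,:255]=0;jt[:,330:]=0
jb=jt&(g>150)
for mm in(jt,jb):
    p=P[mm];print('jaw top',mm.sum(),p.mean(0),np.median(p[:,2]))
vv,uu=np.where(jb);qq=fplane(c,np.c_[uu,vv],90)[:,:2];print(cv2.minAreaRect(qq.astype(np.float32)))
d=qq-np.array(ctr);print('top in place frame x',np.percentile(d@ex,[1,99]),'y',np.percentile(d@ey,[1,99]))
E
```

```text
[ 259   90  133  111 1949] z 7.223015051119319
rect (634.8073120117188, 101.57122802734375) (137.93307495117188, 167.0764617919922) 83.74102020263672 expect 136x~242-250
ang 84.0 [(array([ 0.  , 66.31]), np.int64(517)), (array([  0.  , -65.69]), np.int64(580))]
ang 83.76994626833974 [(array([-0.  , 66.33]), np.int64(515)), (array([  0.  , -65.69]), np.int64(580))]
ang 83.7491880509181 [(array([-0.  , 66.33]), np.int64(515)), (array([  0.  , -65.69]), np.int64(580))]
[(-84, 57), (-82, 154), (-80, 122), (-78, 29), (-4, 138), (-2, 93), (2, 127), (4, 104), (80, 69), (82, 76)]
y line -123 None 0
y line -42 None 0
y line 42 None 0
y line 123 None 0
jaw top 1046 [573.49   7.35  89.24] 90.68456871685802
jaw top 868 [573.     5.25  90.8 ] 90.89064210032967
((576.4103393554688, 0.3711967468261719), (45.06315231323242, 36.04758834838867), 0.7881115674972534)
top in place frame x [-126.06  -88.4 ] y [26.02 69.73]
```

```bash
cat >> h.py <<'E'
A=83.75;C=np.array([593.1,106.5]);ex=np.array([np.cos(np.radians(A)),np.sin(np.radians(A))]);ey=np.array([-ex[1],ex[0]])
def W(x,y,z): return np.r_[C+x*ex+y*ey,z]
def inplace(p): d=np.array(p)[...,:2]-C; return np.stack([d@ex,d@ey],-1)
def go(x,y,z,tilt=20): 
    np.set_printoptions(suppress=True,precision=4); Rt=target(A,tilt,-1)
    print('row',row(Rt,W(x,y,z)),'world',W(x,y,z))
E
python3 -c "
from h import *
go(-165,5.9,170)"
```

```text
row [0.0697 0.0125 0.1208 0.0026 0.2219 0.0012] world [569.272 -56.877 170.   ]
```

```bash
python3 -m crank '[0.02,0.0125,0.05,0.0026,0.1,0.0012,0.05,0.0125,0.1,0.0026,0.18,0.0012,0.0697,0.0125,0.1208,0.0026,0.2219,0.0012,0.0697,0.0125,0.1208,0.0026,0.2219,0.0012,0.0697,0.0125,0.1208,0.0026,0.2219,0.0012,0.0697,0.0125,0.1208,0.0026,0.2219,0.0012]' 0.87
python3 -c "
from h import *
print(pose()[0].as_matrix(),inplace(pose()[1]))
go(-165,5.9,11.5)"
```

```text
t: 2.5
position: [569.2, -59.2, 169.7]
tcp_rot: [-179.8, 70.0, 83.7]
contact_force: [-0.4, 1.1, -0.7]
grip_width: 6.2
[[ 0.03761145  0.99357398 -0.10675266]
 [ 0.33974635 -0.11317873 -0.93368249]
 [-0.93976475 -0.00115168 -0.34181995]] [-167.35155985    5.70809056]
row [ 0.1494 -0.      0.0519 -0.0028  0.0001 -0.0003] world [569.272 -56.877  11.5  ]
```

```bash
python3 -m crank '[0.04,0,0.014,0,0,0,0.08,0,0.028,0,0,0,0.11,0,0.038,0,0,0,0.13,0,0.045,0,0,0,0.14,0,0.0487,0,0,0,0.1494,0,0.0519,0,0,0,0.1494,0,0.0519,0,0,0,0.1494,0,0.0519,0,0,0]'
python3 - <<'E'
from h import *
print(inplace(pose()[1]))
c=grab('wrist','w2.png');go(-60-19-7,3,11.5)
E
```

```text
t: 3.3
position: [570.9, -56.0, 13.1]
tcp_rot: [179.6, 70.0, 83.3]
contact_force: [1.0, -0.1, 0.0]
grip_width: 6.1
[-163.92383451    4.33826126]
row [ 0.0284  0.0011 -0.0729 -0.0003  0.0004 -0.0019] world [580.7553  21.3378  11.5   ]
```

View pics/w2.png

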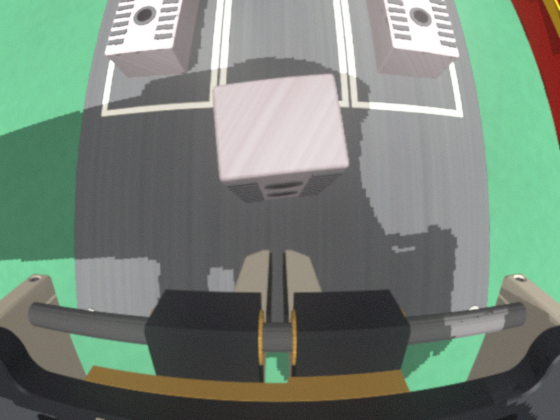

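The jaw's top quad has corners at about (214,86), (334,75), (348,165) and (222,180). The fingertips are behind it at (257–303, 255), roughly centred.

```bash
cat >> h.py <<'E'
def jawtop(c,box,zt=90,thr=150):
    g=c['img'].min(2);Z=fcloud(c)[...,2];m=np.zeros(g.shape,bool);u0,u1,v0,v1=box;m[v0:v1,u0:u1]=1
    m&=(Z>zt-10)&(Z<zt+10)&(g>thr)
    k,l,st,_=cv2.connectedComponentsWithStats(m.astype(np.uint8));i=1+np.argmax(st[1:,4]);v,u=np.where(l==i)
    p=fplane(c,np.c_[u,v],zt);r=cv2.minAreaRect(p[:,:2].astype(np.float32))
    print('n',len(v),'zmed',np.median(Z[l==i]),'rect',r,'place',inplace(r[0]));return r
E
python3 - <<'E'
from h import *
c=dict(np.load('last_wrist.npz'));r=jawtop(c,(190,370,60,200));print(inplace(fplane(c,[[214,86],[334,75],[348,165],[222,180]],90)))
print('near line pts',inplace(fplane(c,[[105,113],[212,105],[352,105],[462,114]],6)))
E
```

```text
n 12013 zmed 90.61180703365109 rect ((576.838623046875, 0.04105377197265625), (44.824092864990234, 35.548885345458984), 0.19493317604064941) place [-107.59651555    4.57487205]
[[ -92.56409512   27.83655115]
 [ -88.12217217  -15.8392236 ]
 [-122.19320666  -19.26174412]
 [-127.42194171   23.68653832]]
near line pts [[ -65.6281502   123.13837449]
 [ -66.21553342   45.89462822]
 [ -65.9575919   -42.95260667]
 [ -65.33895911 -125.1509267 ]]
```

```bash
python3 -m crank '[0.0034,0,-0.0094,0,0,0,0.0068,0,-0.0188,0,0,0,0.0079,0,-0.0216,0,0,0,0.0089,0,-0.0244,0,0,0,0.0099,0,-0.0272,0,0,0,0.0109,0,-0.0301,0,0,0,0.012,0,-0.0329,0,0,0,0.0137,0,-0.0376,0,0,0,0.0137,0,-0.0376,0,0,0,0.0137,0,-0.0376,0,0,0]'
python3 - <<'E'
from h import *
print(inplace(pose()[1]))
c=grab('wrist','w3.png');jawtop(c,(190,370,60,270))
E
```

```text
t: 4.35
position: [574.9, -16.3, 12.2]
tcp_rot: [179.8, 70.0, 83.5]
contact_force: [0.1, 0.1, 0.3]
grip_width: 6.2
[-124.03452065    4.76007891]
n 13618 zmed 90.6650725077329 rect ((580.0359497070312, 9.55793571472168), (35.092796325683594, 44.84795379638672), 84.26840209960938) place [-97.78811577   2.43262242]
```

View pics/w3.png

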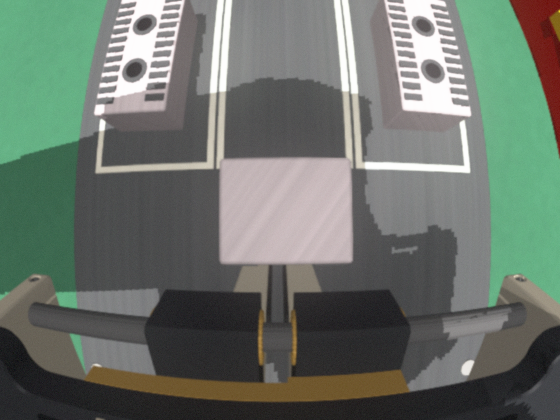

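Now the jaw is square to the place (84.3°) and still upright, at place (-98, 2.4). I'll slide it another 38 mm.

```bash
python3 -m crank '[0.0014,0,-0.0038,0,0,0,0.0027,0.0004,-0.0075,0,0,0,0.0041,0.0008,-0.0113,0,0,0,0.0055,0.0012,-0.015,0,0,0,0.0068,0.0015,-0.0188,0,0,0,0.0082,0.0018,-0.0226,0,0,0,0.0096,0.002,-0.0263,0,0,0,0.0109,0.002,-0.0301,0,0,0,0.0123,0.002,-0.0338,0,0,0,0.013,0.002,-0.0357,0,0,0]'
python3 -m crank '[0,0,0,0,0,0,0,0,0,0,0,0,0,0,0,0,0,0]'
python3 - <<'E'
from h import *
print(inplace(pose()[1]))
c=grab('wrist','w4.png');jawtop(c,(190,370,60,290))
E
```

```text
t: 5.4
position: [581.1, 21.4, 12.2]
tcp_rot: [179.8, 70.0, 83.5]
contact_force: [-0.4, -2.4, -0.5]
grip_width: 6.3
t: 5.7
position: [581.0, 21.1, 12.3]
tcp_rot: [179.8, 70.0, 83.5]
contact_force: [-0.8, -0.1, 0.3]
grip_width: 5.9
[-86.21563731   2.75981658]
n 7633 zmed 90.69572283807467 rect ((587.4561157226562, 46.98326110839844), (33.5265998840332, 40.663856506347656), 82.85540771484375) place [-59.77742357  -0.86906243]
```

View pics/w4.png

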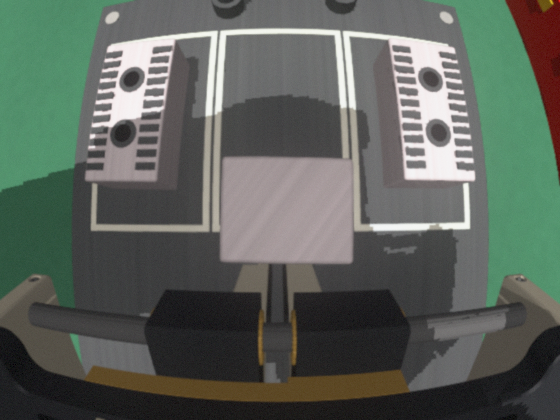

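The jaw is upright at place (-60, about 0), so its leading edge is at about x = -42. Next I back off, raise the fingers and push at the top.

```bash
python3 -m crank '[-0.0026,0,0.007,0,0,0,-0.0051,0,0.0141,0,0,0,-0.0051,0,0.0141,0,0,0,-0.025,0,0.0071,0,0,0,-0.045,0,0,0,0,0,-0.0634,0,-0.0071,0,0,0,-0.0634,0,-0.0071,0,0,0,-0.0634,0,-0.0071,0,0,0]'
python3 - <<'E'
from h import *
print(inplace(pose()[1]),pose()[1]);c=grab('wrist');jawtop(c,(190,370,60,400),thr=135)
go(-60,1.5,74)
E
```

```text
t: 6.55
position: [579.5, 5.8, 74.4]
tcp_rot: [179.7, 70.0, 83.3]
contact_force: [-0.1, 0.4, -0.2]
grip_width: 5.5
[-101.54474949    2.60735473] [579.45328297   5.84265272  74.37209782]
n 5620 zmed 90.66025924683892 rect ((586.6061401367188, 47.01038360595703), (35.888282775878906, 44.48040008544922), 82.74625396728516) place [-5.98429965e+01 -2.11860663e-02]
row [ 0.014   0.0014 -0.0391 -0.001   0.0003 -0.001 ] world [585.0769  47.0199  74.    ]
```

```bash
python3 -m crank '[0.0034,0.002,-0.0094,0,0,0,0.0048,0.002,-0.0132,0,0,0,0.0062,0.002,-0.0169,0,0,0,0.0075,0.002,-0.0207,0,0,0,0.0089,0.002,-0.0244,0,0,0,0.0103,0.002,-0.0282,0,0,0,0.0116,0.002,-0.0319,0,0,0,0.013,0.002,-0.0357,0,0,0,0.0144,0.002,-0.0395,0,0,0,0.0157,0.002,-0.0432,0,0,0]'
python3 - <<'E'
from h import *
c=grab('wrist','w5.png')
E
```

```text
t: 7.6
position: [586.3, 51.8, 74.2]
tcp_rot: [179.8, 70.0, 83.5]
contact_force: [0.5, 0.2, 0.4]
grip_width: 5.8
```

View pics/w5.png

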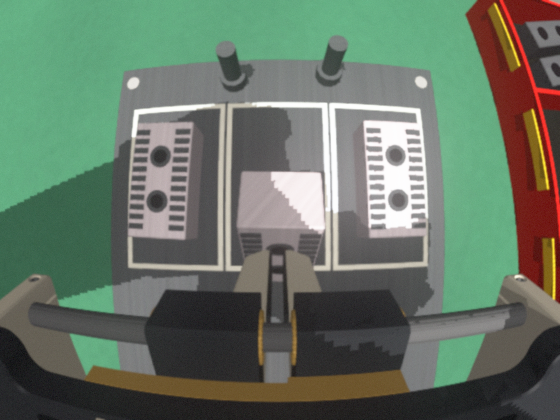

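The jaw is tilting forward, with its top at (282,195) between the place's lines at columns 230 and 328. I'll keep pushing.

```bash
python3 -m crank '[0.0014,0,-0.0038,0,0,0,0.0027,0,-0.0075,0,0,0,0.0041,0,-0.0113,0,0,0,0.0041,0,-0.0113,0,0,0,0.0041,0,-0.0113,0,0,0,0.0041,0,-0.0113,0,0,0,0.0041,0,-0.0113,0,0,0,0.0041,0,-0.0113,0,0,0]'
python3 - <<'E'
from h import *
c=grab('wrist','w6.png')
E
```

```text
t: 8.45
position: [587.7, 63.1, 74.2]
tcp_rot: [179.8, 70.0, 83.4]
contact_force: [0.9, -0.0, -0.9]
grip_width: 6.1
```

View pics/w6.png

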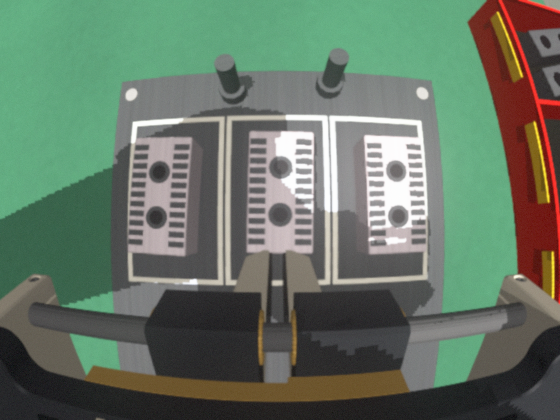

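It has fallen flat with the toothed face up (columns 248–314, rows 132–253), inside the outline. Now I withdraw and check.

```bash
python3 -m crank '[-0.04,0,-0.0146,0,0,0,-0.08,0,-0.0292,0,0,0,-0.122,0,-0.03,0,0,0,-0.1427,0,0.012,0,0,0,-0.1427,0,0.012,0,0,0,-0.1427,0,0.012,0,0,0,-0.1427,0,0.012,0,0,0,-0.1427,0,0.012,0,0,0]'
python3 - <<'E'
from h import *
c=grab('wrist','w7.png');t0=dict(np.load('last_top.npz'));t1=grab('top','top1.png')
P=fcloud(c);g=c['img'].min(2);q=inplace(P)
m=(P[...,2]>36)&(P[...,2]<48)&(abs(q[...,0])<75)&(abs(q[...,1])<40)
print('jaw top z',np.median(P[...,2][m]),'x',np.percentile(q[m][:,0],[1,99]),'y',np.percentile(q[m][:,1],[1,99]))
a=np.zeros_like(g);a[m]=1;v,u=np.where(m);r=cv2.minAreaRect(fplane(c,np.c_[u,v],42)[:,:2].astype(np.float32));print(r,inplace(r[0]))
d=cv2.absdiff(t0['img'],t1['img'])
cv2.imwrite('pics/cmp.png',np.hstack([c['img'][:,:,::-1][60:400,100:460],t1['img'][:,:,::-1][60:400,100:500]]))
E
```

```text
t: 9.3
position: [580.6, 4.8, 203.7]
tcp_rot: [-180.0, 70.0, 83.7]
contact_force: [0.6, -0.4, -0.1]
grip_width: 6.5
jaw top z 42.881118694208226 x [-40.19472515  42.21337228] y [-23.40405829  20.56764092]
((594.3894653320312, 107.20065307617188), (84.17845916748047, 44.55899429321289), 83.10107421875) [ 0.83686869 -1.20552328]
```

View pics/cmp.png

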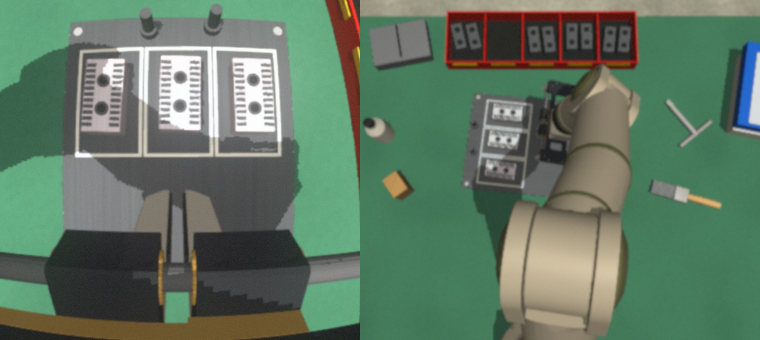

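The jaw lies flat with its top at z about 43 mm, at place x -41 to +42 and y about -1. Nothing else looks moved and the arm is clear, so I'll hand in.

```bash
python3 -c "
from station import robot
print(robot.finish_job())"
```

```text
the job is handed in; nothing more can be done
None
```

The jaw now lies flat, toothed face up, inside the empty place, and I handed the job in at about 9.4 s of robot time. No verdict was reported.

**What I did:**
- I set two nearly closed fingertips, tilted 20°, low behind the toothed face, with contact reckoned about 8 mm above the plate. They squared the jaw and slid it upright until its centre was at place x ≈ -60 mm, y ≈ 0.
- I then backed off, raised the tips to about 70 mm above the plate and pushed until it fell. After that I withdrew upward and back.

**Last checks:**
- **Position:** the lying jaw measures 84.2 x 44.6 mm, centred at place (0.8, -1.2) mm. It is turned 0.65° from the place's axis, and its foot end is at x ≈ -41 mm.
- **Height:** its upper face reads z ≈ 42.9 mm against 42 expected, so it is flat.
- **Surroundings:** the mates, screws, bottle, carton, key and brush look unmoved, but I judged that by eye and did not measure it.
- **Contact:** force on the tool is about 0 and the arm is clear of everything.

**What disagreed:** the measured tool position was up to about 2 mm off the commanded one. Successive views also put the jaw 1–2 mm apart across the place. Both are well inside the margins.

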